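# Check stroke of the bench dispenser over the drip pan

### The arm

A 7-joint arm with a two-finger parallel gripper is mounted at the origin on the work surface. World frame = base frame: x ahead of the robot, y to its left, z up, the work surface at z = 0. Lengths are in m, angles in degrees, forces in N, time in s.
With the tool pointing down it reaches from about 0.425 to 0.875 m from the base axis. Payload 4.7 kg.
Tool frame: the origin (TCP) lies midway between the tips of the shut fingers; the grasp point (between the pads) lies 19 mm behind it; z points along the fingers, y is the direction in which the jaws open and shut (so a half turn about z gives the same grasp; the last joint's range is limited). The gripper opens to 85 mm and grips with 20 to 120 N. Pads are 22 mm wide; open, the fingers measure 114 mm over their backs; the gripper's body (76 mm by 85 mm) begins 54 mm behind the grasp point. The pads swing forward as they close: fully open they stand 13 mm farther back than shut.
Start: joints at [-67.03, 18.392, -4.016, 83.108, 1.295, 78.541, -3.26], TCP at [0.245, 0.602, 0.231] pointing down, gripper open.
Joint ranges: [-163.93, 163.93], [-17.29, 119.83], [-79.2, 71.16], [3.27, 140.29], [-89.18, 269.18], [5.43, 117.66], [-154.24, 154.24]. Speed limits (degrees/s): [147.25, 147.25, 180, 180, 180, 180, 180].

### API

Orientations are given as a 3x3 rotation matrix whose columns are the frame's x, y, z axes.
In Python, from plant import * gives the robot as it stands. The module is installed in compiled form; this text tells all that it offers.
- The arm moves only by the tool step_arm, never from a script. Its argument "rows" is a list of rows, each a list of 3 entries, a list of its own where there are three numbers: the opening, from 0 (shut) to 1 (fully open), then the shift along the tool's x, y, z in m, then the turn, a rotation vector about the tool's x, y, z in degrees. A call has 1 to 20 rows; each row is the pose to reach, as a shift and turn from the pose commanded when the call began, along the tool's axes at that moment; what a row does not reach only later rows make up. A row lasts 1/12 s, in which the tool goes at most 41.7 mm and 7.16 degrees, less where a joint would pass 70% of its speed; a pose out of reach is approached as far as the arm can. A call with a gripper value outside its range is refused whole. The fingers move at their own pace and stop on an object; "squeeze" is the grip in N (left out, the last holds). Time passes only in rows, so rows that repeat a pose let the fingers close. It gives the time, the measured TCP pose, the force and the opening at its end, in the units of the state.
- state(): the state, without advancing time (a new reading comes with each control period).
- grab_frame(name): name is "side" or "top"; returns a dict with "color" (384x512x3 uint8, blue, green, red), "depth" (384x512 float32, m along the optical axis (not along the pixel's ray), 0 where there is no reading), "fx", "fy", "cx", "cy" (pixels), "R" (3x3) and "t" (3): a world point X has camera coordinates R X + t. Camera axes: x right, y down, z forward; pixel columns grow to the right and rows downward; lengths in m; the calibration is good to about 2 mm. A picture is of the moment at which its call begins.
- hand_in(): hands the job in, once; it reports no verdict.
The state is a dict: "clock": time; "q": joint angles; "dq": joint speeds; "tau": joint torques, N m; "position": TCP position; "orientation": TCP orientation; "contact_force": force on the tool from outside, world axes, zero at the start; "wrist_torque": the same for the moment, N m; "finger_gap": finger opening in m.
Only numpy, scipy, OpenCV 4.12 (cv2) and the standard library are available. Lean on these libraries where they do the work, as an engineer would, in place of code of your own. Each camera call takes 0.05 s, during which the arm holds its last target.

### The job

Before the empty bench dispenser is put to use it gets a check stroke over its drip pan. Slide the small steel pan across the white board, without lifting it, until it stands centred in the red ring under the dispenser's spout, and let go of it. Only then press the dispenser's blue plunger head straight down to its stop, hold it there for a moment and let it spring all the way back up; the pan stays in the red ring and everything else stays where it stands.

Things in the scene. Friction and masses are not known exactly. Their poses are not given: they have to be found in the camera images.
- station: White board, 10 mm thick, fixed to the bench, with three flat printed rings in a row and an amber bottle (66 mm diameter, at x=90, y=0 mm) with its dispenser fixed on it. Origin: underside of the board, below the red ring's centre; z up, y along the row, x towards the bottle. Blue rings at y=+135 and -135 mm. The board runs from x=-75 to 155, y=-215 to 215 mm.
- spout_tip (a point): End of the dispenser's steel spout (10 mm thick), 107 mm above the bench, over the centre of the red ring and 47 mm above the rim of a pan there. From here the spout rises to z=178 mm and runs back (+x of the board) to the dispenser's barrel, which ends at z=215 mm.
- mark (a point): Centre of the red ring (112 mm outside, 100 mm inside diameter), on the board's upper face (z=10 mm).
- pan: Loose round stainless pan, about 0.35 kg, 90 mm diameter at the rim, 86 mm at the foot, 50 mm high, open on top, with one straight orange handle. It starts in one of the two blue rings, handle roughly towards the robot. Origin: centre of its underside; z up; the handle runs along -x.
- pan_handle (a point): Point to grip on the pan's handle: 95 mm from the pan's axis along its -x, 41 mm above its underside. The handle bar is 16 mm wide (along the pan's y), 14 mm high, from 50 to 135 mm out from the pan's axis; below it there is air.
- plunger (a joint): Travel of the dispenser's plunger, m: 0 = up (spring at rest), 0.025 = fully down at its stop. The spring pushes back with about 3 N at the top and 10 N at the stop.
- plunger_top (a point): Centre of the upper face of the blue plunger head (flat disc, 52 mm diameter, 14 mm thick), above the bottle: 257 mm above the bench when up, 232 mm when fully down. It moves with the plunger.
- jar: Loose lidded sample jar, 68 mm diameter, 85 mm high, standing in the other blue ring. Leave alone. Origin: centre of its underside.
- red_box: Loose open red plastic box, 70 x 90 x 30 mm, on a back corner of the board. Leave alone. Origin: centre of its underside.
- weigh_bottle: Loose small lidded glass bottle, 54 mm diameter, 60 mm high, on the other back corner of the board. Leave alone. Origin: centre of its underside.
- beaker: Loose glass beaker, 72 mm diameter, 95 mm high, on the bench left of the board. Leave alone. Origin: centre of its underside.
Things that resemble listed ones, but are neither listed nor needed, are in the scene too. Leave any yellow look-alike of the pan alone.

How it is judged:
By the outcome, as a careful person would: the job done as asked, in the order asked, and still so for the second after the job is handed in, with the robot touching nothing.
It also fails if it takes over 51 s, if anything falls off the work surface, if the arm or the gripper's body presses on something with over 40 N, if the wrist force passes 120 N, or if a joint passes its speed limit or range.

## Working session

There is one attempt and no reset: what is moved stays moved. The work goes in short steps, Python scripts to look and compute and a tool call to move; the robot and the scene stay as the last step left them, time stands still between calls to the robot, and variables do not carry over. Pictures are saved under pics/ and viewed, and the job is handed in when it is done.

Besides the shell and the picture viewer there is one more tool, called after "Request:" as a command line: name --argument value ..., lists and objects as JSON in quotes. step_arm: Moves the arm, as the interface text tells. Its arguments: {"type":"object","properties":{"rows":{"type":"array"},"squeeze":{"type":"number"}},"required":["rows"]}

```bash
mkdir -p pics; python3 - <<'E'
from plant import *
import cv2
for n in("side","top"):
    f=grab_frame(n); cv2.imwrite(f"pics/{n}0.png",f["color"]); print(n,f["fx"],f["fy"],f["cx"],f["cy"],f["R"],f["t"])
s=state()
for k in s: print(k,s[k])
E
```

```text
side 381.2648837518291 381.2648837518291 259.58382624194877 189.46227997117543 [[ 0.71170714 -0.70247034  0.00289327]
 [-0.34657324 -0.35470691 -0.86837204]
 [ 0.61103186  0.61702385 -0.49590486]] [-0.33805642  0.33579022  1.17247216]
top 494.4283043585848 494.4283043585848 260.4375287256512 193.4269825914113 [[-2.10533060e-02 -9.99776694e-01 -1.82216421e-03]
 [-9.93305297e-01  2.11240224e-02 -1.13570960e-01]
 [ 1.13584090e-01 -5.81078802e-04 -9.93528216e-01]] [0.06748839 0.53204509 1.64668744]
clock 0.1
q [-67.03010021  18.43450418  -4.01421007  83.16761905   1.29652639
  78.54072458  -3.25902235]
dq [-0.01769697 -0.10688508  0.0718776  -0.05366214  0.03189429  0.01788132
 -0.06186286]
tau [-4.92363142e-04 -4.94878829e+01 -3.84287210e-01 -3.15208912e+01
  1.31406641e-02  7.42862409e-03  2.31917380e-05]
position [0.24508497 0.60151015 0.23033876]
orientation [[-9.26132309e-01  3.77198453e-01 -5.23283939e-04]
 [ 3.77198794e-01  9.26130892e-01 -1.62500394e-03]
 [-1.28319552e-04 -1.70235072e-03 -9.99998543e-01]]
contact_force [-0.68574674 -0.00852055  0.4797134 ]
wrist_torque [-0.0033034  -0.00712008  0.03187316]
finger_gap 0.08530389944591849
```

View pics/side0.png

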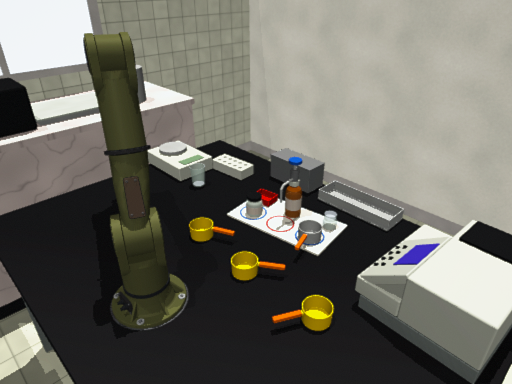

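View pics/top0.png

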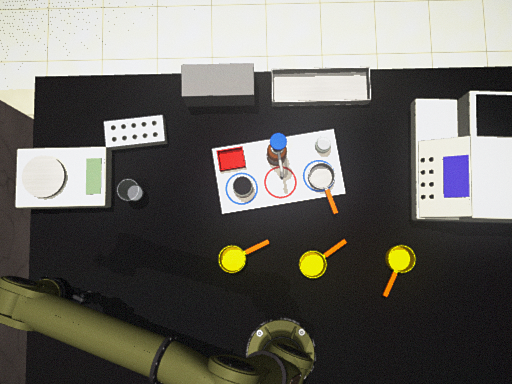

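The side view shows the steel pan at about (310,232). In the top view it is in the right blue ring at about (319,177) with its handle ending near (335,212). The jar is in the left blue ring at (242,187), and three yellow look-alikes stand nearer the robot. I'll measure these next.

```bash
cat > h.py <<'E'
import numpy as np, cv2
def ray(f,uv,z):
    uv=np.atleast_2d(uv).astype(float)
    d=np.c_[(uv[:,0]-f["cx"])/f["fx"],(uv[:,1]-f["cy"])/f["fy"],np.ones(len(uv))]@f["R"]
    c=-f["R"].T@f["t"]
    return c+d*((z-c[2])/d[:,2])[:,None]
def proj(f,X):
    p=np.atleast_2d(X)@f["R"].T+f["t"]
    return np.c_[p[:,0]/p[:,2]*f["fx"]+f["cx"],p[:,1]/p[:,2]*f["fy"]+f["cy"]]
def masks(f):
    h=cv2.cvtColor(f["color"],cv2.COLOR_BGR2HSV); H,S,V=[h[...,i].astype(int) for i in range(3)]
    return H,S,V
def blobs(m,lo=20):
    n,l,s,c=cv2.connectedComponentsWithStats(m.astype(np.uint8))
    return [(s[i].tolist(),c[i].round(1).tolist(),l==i) for i in range(1,n) if s[i][4]>=lo]
E
python3 - <<'E'
from plant import *
from h import *
f=grab_frame("top"); H,S,V=masks(f)
for nm,m,z in(("red",((H<6)|(H>174))&(S>100),.01),("orange",(H>6)&(H<18)&(S>150)&(V>120),.058),("blue",(H>100)&(H<125)&(S>100),.01)):
    for s,c,k in blobs(m):print(nm,s,c,ray(f,[c],z)[0].round(4))
c=f["color"][110:240,190:360];cv2.imwrite("pics/crop.png",cv2.resize(c,None,fx=4.5,fy=4.5,interpolation=cv2.INTER_CUBIC))
f=grab_frame("side");c=f["color"][140:270,210:370];cv2.imwrite("pics/crops.png",cv2.resize(c,None,fx=4.5,fy=4.5,interpolation=cv2.INTER_CUBIC))
E
```

```text
red [217, 147, 29, 24, 547] [230.7, 158.4] [0.6599 0.1566 0.01  ]
red [264, 166, 33, 32, 131] [280.0, 182.4] [ 0.5724 -0.0119  0.01  ]
orange [268, 146, 9, 12, 36] [271.0, 152.2] [0.6691 0.0177 0.058 ]
orange [325, 189, 13, 25, 113] [331.1, 201.1] [ 0.4995 -0.1784  0.058 ]
orange [324, 239, 23, 18, 79] [335.4, 247.2] [ 0.3467 -0.1869  0.058 ]
orange [246, 240, 23, 14, 50] [259.2, 246.2] [0.3553 0.064  0.058 ]
orange [383, 272, 14, 25, 95] [389.6, 284.5] [ 0.222  -0.3591  0.058 ]
blue [270, 132, 17, 18, 242] [277.8, 140.7] [ 0.7188 -0.008   0.01  ]
blue [443, 155, 26, 42, 923] [455.9, 176.0] [ 0.5818 -0.6182  0.01  ]
blue [303, 160, 27, 32, 95] [312.9, 174.3] [ 0.5982 -0.126   0.01  ]
blue [226, 173, 32, 32, 133] [241.4, 189.2] [0.5517 0.1213 0.01  ]
```

View pics/crop.png

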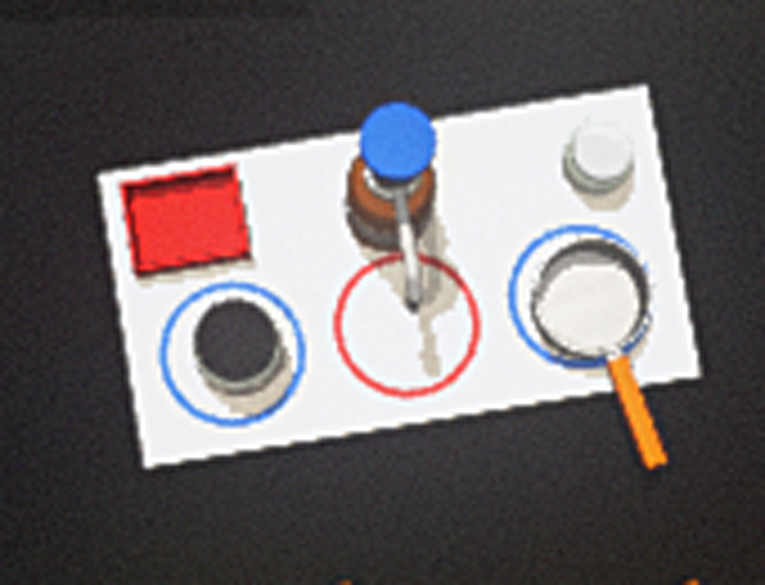

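View pics/crops.png

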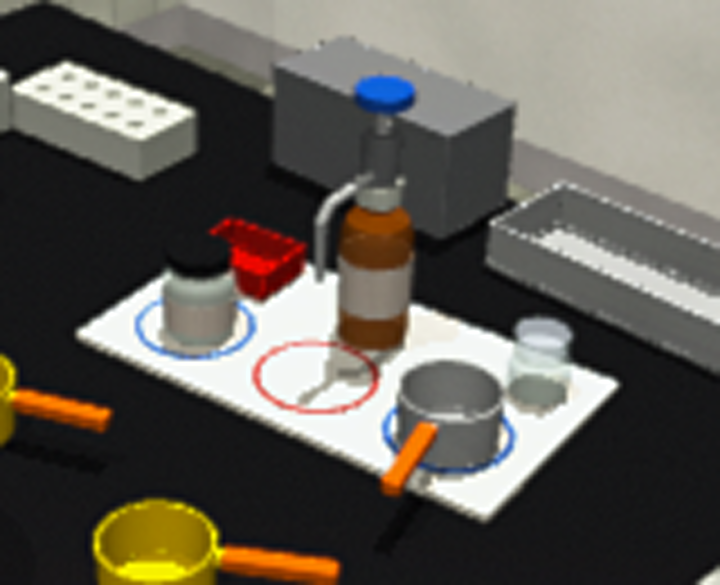

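The crops show the red ring's centre at top-view px ~(280,182), the spout above it, and the pan inside the right blue ring with its handle pointing down and slightly right. The weigh bottle is behind the pan. Now I'll compute poses.

```bash
cat > pose.py <<'E'
from h import *
def minrect(P):
    r=cv2.minAreaRect((P[:,:2]*1000).astype(np.float32)); return r
def station(f):
    h,w=f["color"].shape[:2]
    H,S,V=masks(f)
    m=(S<60)&(V>150); m[:115]=0;m[225:]=0;m[:,:200]=0;m[:,360:]=0
    b=max(blobs(m),key=lambda b:b[0][4])[2].astype(np.uint8)
    c=max(cv2.findContours(b,cv2.RETR_EXTERNAL,cv2.CHAIN_APPROX_NONE)[0],key=cv2.contourArea)[:,0]
    return minrect(ray(f,c,.01))
def ringc(f,m,z=.01):
    v,u=np.nonzero(m); P=ray(f,np.c_[u,v],z)[:,:2]
    A=np.c_[2*P,np.ones(len(P))]
    x=np.linalg.lstsq(A,(P**2).sum(1),rcond=None)[0]
    return x[:2].round(4),np.sqrt(x[2]+x[:2]@x[:2]).round(4)
E
python3 - <<'E'
from plant import *
from pose import *
f=grab_frame("top"); print("board",station(f)); H,S,V=masks(f)
red=((H<6)|(H>174))&(S>100); bl=(H>100)&(H<125)&(S>100); org=(H>6)&(H<18)&(S>150)&(V>120)
for s,c,k in blobs(red):
    if s[0]>255: print("red",ringc(f,k))
for s,c,k in blobs(bl):
    if s[4]<200: print("blue",ringc(f,k))
    elif s[4]<300:print("plunger",ray(f,[c],.257),)
for s,c,k in blobs(org):
    if s[4]>100 and s[1]<200:
        v,u=np.nonzero(k);P=ray(f,np.c_[u,v],.058);print("handle",minrect(P)); cc=minrect(P); print(cv2.fitLine((P[:,:2]*1000).astype(np.float32),2,0,.01,.01).ravel())
# pan rim: use depth
d=f["depth"];u,v=np.meshgrid(np.arange(512),np.arange(384))
X=np.stack([(u-f["cx"])/f["fx"]*d,(v-f["cy"])/f["fy"]*d,d],-1)-f["t"]; X=X@f["R"]
m=(X[...,2]>.045)&(X[...,2]<.075)&(u>295)&(u<350)&(v>150)&(v<200)&(S<100)
print(m.sum(), "rimfit",ringc(f,m,.06))
np.set_printoptions(linewidth=200)
print(X[158:200,303:345,2][::3,::2].round(3))
f=grab_frame("side");H,S,V=masks(f);org=(H>4)&(H<18)&(S>150)&(V>120)
bl=(H>100)&(H<125)&(S>100)
for s,c,k in blobs(org):
    if 290<s[0]<310: v,u=np.nonzero(k);P=ray(f,np.c_[u,v],.054);print("handle side",s,minrect(P),cv2.fitLine((P[:,:2]*1000).astype(np.float32),2,0,.01,.01).ravel())
for s,c,k in blobs(bl):
    if s[1]<165: print("pl",s,ray(f,[c],.252))
E
```

```text
board ((613.95849609375, -5.95654296875), (229.93438720703125, 429.55206298828125), 8.204214096069336)
red (array([ 0.5747, -0.0119]), np.float64(0.0531))
plunger [[0.66344165 0.00125085 0.257     ]]
blue (array([ 0.5941, -0.1456]), np.float64(0.0528))
blue (array([0.5554, 0.1219]), np.float64(0.0529))
handle ((499.5303955078125, -178.58242797851562), (82.99571228027344, 16.428955078125), 18.464553833007812)
[ 9.4297433e-01  3.3286545e-01  4.9946680e+02 -1.7847406e+02]
127 rimfit (array([ 0.59  , -0.1489]), np.float64(0.0444))
[[ 0.009  0.013  0.008  0.014  0.008  0.013  0.016  0.008  0.009  0.009  0.016  0.01   0.01   0.009  0.006  0.011  0.01   0.012 -0.002 -0.006  0.002]
 [ 0.007  0.009  0.01   0.019  0.009  0.018  0.017  0.004  0.007  0.009  0.014  0.013  0.008  0.014  0.011  0.012  0.014  0.009  0.013 -0.002  0.007]
 [ 0.008  0.008  0.011  0.013  0.008  0.021  0.063  0.053  0.045  0.039  0.047  0.045  0.06   0.005  0.011  0.011  0.01   0.01   0.005  0.002  0.004]
 [ 0.011  0.015  0.017  0.012  0.06   0.028  0.009  0.021  0.019  0.015  0.022  0.006  0.02   0.038  0.06   0.017  0.
[... 1098 characters left out ...]
  0.011  0.01   0.012  0.012  0.013  0.005  0.005  0.008  0.013  0.054  0.059  0.065  0.014  0.012  0.009  0.006  0.012  0.011  0.017]
 [ 0.004  0.01   0.006  0.016  0.012  0.011  0.013  0.008  0.012  0.005  0.015  0.007  0.055  0.065  0.008  0.008  0.01   0.012  0.012  0.003 -0.004]
 [ 0.012  0.012  0.019  0.014  0.013  0.015  0.008  0.01   0.011  0.009  0.002 -0.004  0.057  0.054  0.056  0.003 -0.006  0.001  0.006  0.004 -0.002]]
handle side [295, 234, 12, 16, 80] ((496.13885498046875, -181.8052215576172), (94.39262390136719, 17.27595329284668), 20.353689193725586) [ 9.3617243e-01  3.5154122e-01  4.9646976e+02 -1.8187750e+02]
pl [289, 157, 13, 9, 97] [[ 0.65797424 -0.00436062  0.252     ]]
```

```bash
cat > go.py <<'E'
import sys,numpy as np
from scipy.spatial.transform import Rotation as Ro
from plant import state
# usage: go.py x y z yaw_of_tool_y ; relative to measured pose (optionally given commanded pos)
def Rt(a):
    a=np.radians(a);y=np.array([np.cos(a),np.sin(a),0]);z=np.array([0,0,-1.]);return np.c_[np.cross(y,z),y,z]
s=state();R=np.array(s["orientation"]);p=np.array(s["position"])
a=list(map(float,sys.argv[1:]))
if len(a)>4:p=np.array(a[4:7])
print("shift",(R.T@(np.array(a[:3])-p)).round(4),"turn",Ro.from_matrix(R.T@Rt(a[3])).as_rotvec(degrees=True).round(2))
E
python3 go.py .46 .15 .231 -0 .245 .602 .231; python3 go.py .498 -.1785 .15 -71.3 .245 .602 .231
```

```text
shift [-3.696e-01 -3.375e-01  2.000e-04] turn [-2.000e-02  2.000e-02  6.784e+01]
shift [-0.5287 -0.6273  0.0813] turn [-1.0000e-02  4.0000e-02  1.3914e+02]
```

Request:
step_arm --rows '[[1,[-0.02,-0.02,0],[0,0,4]],[1,[-0.05,-0.045,0],[0,0,9]],[1,[-0.37,-0.338,0],[0,0,68]],[1,[-0.37,-0.338,0],[0,0,68]],[1,[-0.37,-0.338,0],[0,0,68]],[1,[-0.37,-0.338,0],[0,0,68]],[1,[-0.37,-0.338,0],[0,0,68]],[1,[-0.37,-0.338,0],[0,0,68]],[1,[-0.37,-0.338,0],[0,0,68]],[1,[-0.37,-0.338,0],[0,0,68]],[1,[-0.37,-0.338,0],[0,0,68]],[1,[-0.37,-0.338,0],[0,0,68]],[1,[-0.37,-0.338,0],[0,0,68]],[1,[-0.37,-0.338,0],[0,0,68]]]'

```text
clock: 1.47
position: [0.4625, 0.1438, 0.2318]
orientation: [[0.012, 1.0, 0.001], [1.0, -0.012, -0.001], [-0.001, 0.001, -1.0]]
contact_force: [0.7, 0.6, -0.0]
finger_gap: 0.0855
```

```bash
python3 go.py .498 -.1785 .15 -71.3;python3 -c "
from plant import *
s=state();print(s['clock'],s['q'],s['position'],s['contact_force'])"
```

```text
shift [-0.3217  0.0393  0.0821] turn [ 1.000e-01 -1.000e-02  7.061e+01]
1.4667 [-42.18974866  -2.68151853  21.18265565 106.5932054    1.07682686
  75.84902325 -21.97976417] [0.46247346 0.1437636  0.23176494] [ 0.74054816  0.56548319 -0.04564693]
```

Request:
step_arm --rows '[[1,[-0.03,0.005,0.01],[0,0,6]],[1,[-0.328,0.038,0.08],[0,0,71]],[1,[-0.328,0.038,0.08],[0,0,71]],[1,[-0.328,0.038,0.08],[0,0,71]],[1,[-0.328,0.038,0.08],[0,0,71]],[1,[-0.328,0.038,0.08],[0,0,71]],[1,[-0.328,0.038,0.08],[0,0,71]],[1,[-0.328,0.038,0.08],[0,0,71]],[1,[-0.328,0.038,0.08],[0,0,71]],[1,[-0.328,0.038,0.08],[0,0,71]],[1,[-0.328,0.038,0.08],[0,0,71]],[1,[-0.328,0.038,0.08],[0,0,71]],[1,[-0.328,0.038,0.08],[0,0,71]],[1,[-0.328,0.038,0.08],[0,0,71]],[1,[-0.328,0.038,0.08],[0,0,71]],[1,[-0.328,0.038,0.08],[0,0,71]]]'

```text
clock: 2.8
position: [0.4977, -0.178, 0.1515]
orientation: [[0.946, 0.325, 0.0], [0.325, -0.946, 0.0], [0.001, -0.0, -1.0]]
contact_force: [0.7, -0.2, -0.2]
finger_gap: 0.0856
```

```bash
python3 go.py .498 -.1785 .032 -71.3;python3 - <<'E'
from plant import *
from h import *
s=state();print(s['clock'],s['q'],s['position'],s['contact_force'])
for n in("side","top"):
    f=grab_frame(n)
    c=f["color"][110:240,210:370] if n=="top" else f["color"][140:270,230:390]
    cv2.imwrite(f"pics/{n}1.png",cv2.resize(c,None,fx=4.5,fy=4.5,interpolation=cv2.INTER_CUBIC))
E
```

```text
shift [0.     0.0006 0.1195] turn [-0.01 -0.03  0.26]
2.8 [-22.1958007    7.76882263  42.30452804 107.59413559  -5.71834882
  66.72907783 -48.92692342] [ 0.49769741 -0.17799109  0.15147456] [ 0.72122008 -0.18489584 -0.21494353]
```

View pics/side1.png

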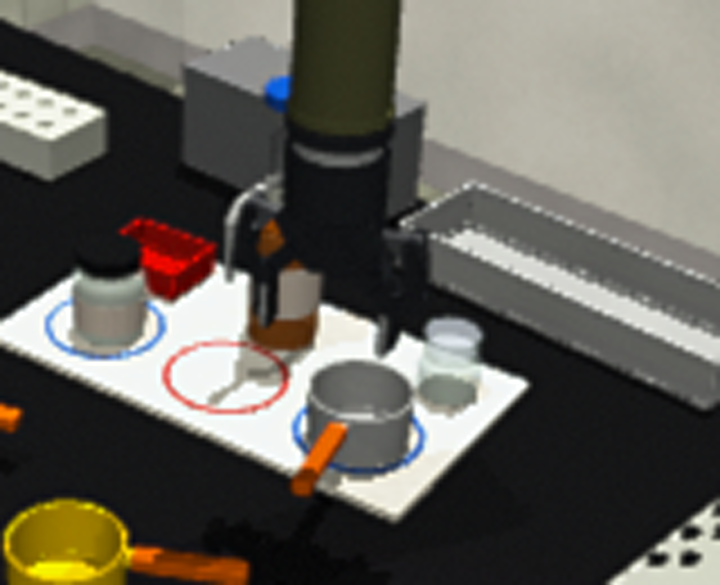

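View pics/top1.png

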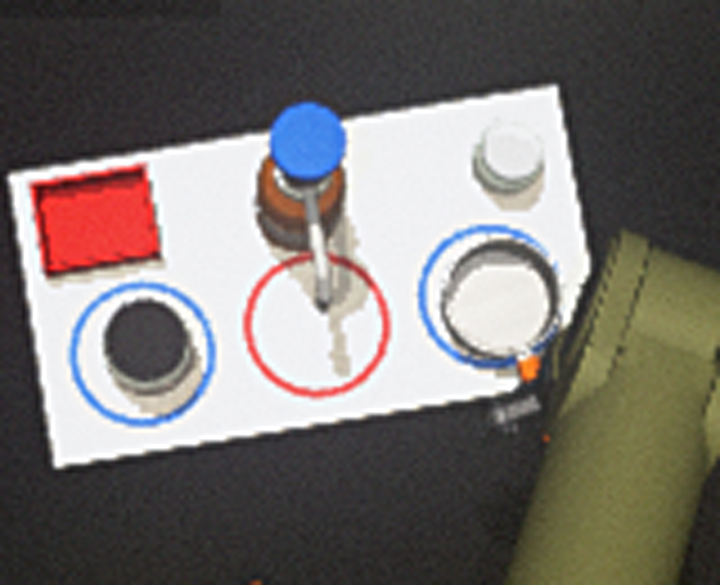

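The gripper is above the handle with a finger on each side of it, and nothing has been disturbed. Next I descend and grip lightly.

Request:
step_arm --rows '[[1,[0,0.0005,0.03],[0,0,0]],[1,[0,0.0005,0.06],[0,0,0]],[1,[0,0.0005,0.085],[0,0,0]],[1,[0,0.0005,0.105],[0,0,0]],[1,[0,0.0005,0.115],[0,0,0]],[1,[0,0.0005,0.118],[0,0,0]],[1,[0,0.0005,0.118],[0,0,0]],[1,[0,0.0005,0.118],[0,0,0]]]'

```text
clock: 3.57
position: [0.4986, -0.1795, 0.0344]
orientation: [[0.946, 0.323, 0.002], [0.323, -0.946, -0.0], [0.002, 0.001, -1.0]]
contact_force: [-0.2, -0.6, 1.0]
finger_gap: 0.0853
```

Request:
step_arm --rows '[[0.6,[0,0,0],[0,0,0]],[0.5,[0,0,0],[0,0,0]],[0.4,[0,0,0],[0,0,0]],[0.3,[0,0,0],[0,0,0]],[0.2,[0,0,0],[0,0,0]],[0.1,[0,0,0],[0,0,0]],[0.0,[0,0,0],[0,0,0]],[0.0,[0,0,0],[0,0,0]],[0.0,[0,0,0],[0,0,0]],[0.0,[0,0,0],[0,0,0]],[0.0,[0,0,0],[0,0,0]],[0.0,[0,0,0],[0,0,0]]]' --squeeze 30

```text
clock: 4.57
position: [0.4978, -0.1793, 0.0335]
orientation: [[0.946, 0.323, 0.0], [0.323, -0.946, -0.0], [0.0, 0.0, -1.0]]
contact_force: [0.0, 0.3, 3.2]
finger_gap: 0.0155
```

```bash
python3 - <<'E'
from plant import *
from h import *
s=state();print(s['clock'],s['q'],s['position'],s['contact_force'],s['wrist_torque'],s['finger_gap'])
for n in("side","top"):
    f=grab_frame(n)
    c=f["color"][110:240,210:370] if n=="top" else f["color"][140:270,230:390]
    cv2.imwrite(f"pics/{n}2.png",cv2.resize(c,None,fx=4.5,fy=4.5,interpolation=cv2.INTER_CUBIC))
E
```

```text
4.5667 [-18.49492132  17.63936555  40.2523616  113.5265533  -14.07272877
  53.6518165  -42.31707924] [ 0.49775106 -0.17933071  0.03346895] [0.01152674 0.26658616 3.17076889] [-0.04280044  0.09757958 -0.07023776] 0.015512188599251804
```

View pics/side2.png

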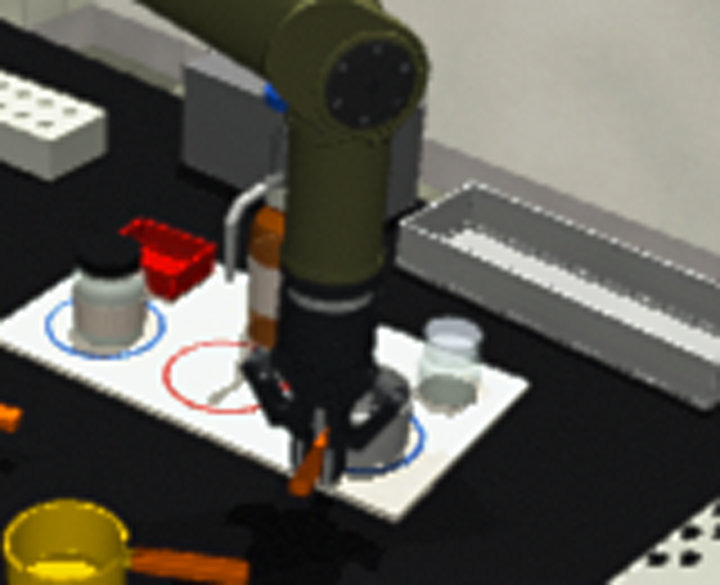

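View pics/top2.png

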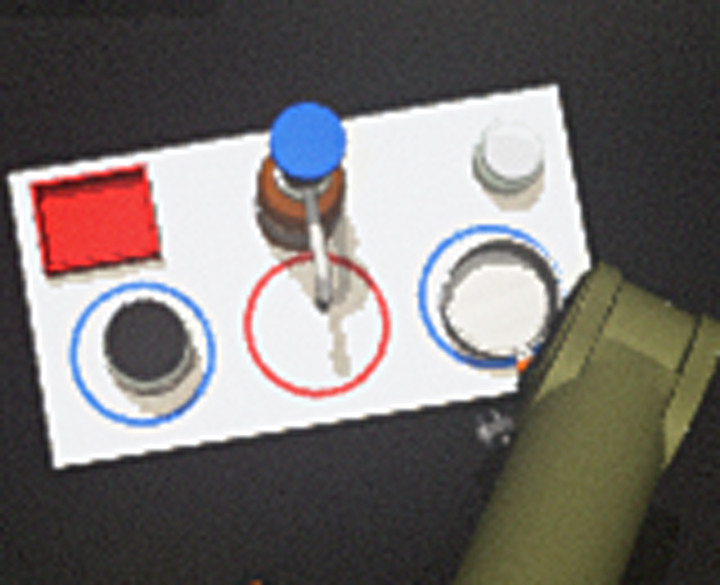

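```bash
cat > rim.py <<'E'
from pose import *
def rim(f,c,z=.06):
    d=f["depth"];v,u=np.mgrid[:384,:512]
    X=(np.stack([(u-f["cx"])/f["fx"]*d,(v-f["cy"])/f["fy"]*d,d],-1)-f["t"])@f["R"]
    r=np.hypot(X[...,0]-c[0],X[...,1]-c[1]); H,S,V=masks(f)
    m=(X[...,2]>.045)&(X[...,2]<.07)&(r<.053)&(S<100)&(r>.036)
    return m.sum(),ringc(f,m,z)
def dark(f,c,z=.06):  # grey rim/wall against the white board: outer contour
    v,u=np.mgrid[:384,:512];H,S,V=masks(f)
    P=ray(f,np.c_[u.ravel(),v.ravel()],z)
    return P
E
python3 - <<'E'
from plant import *
from rim import *
for i in range(3):
    f=grab_frame("top"); print(rim(f,(.589,-.1485)))
E
```

```text
(np.int64(113), (array([ 0.5856, -0.1474]), np.float64(0.0431)))
(np.int64(112), (array([ 0.5857, -0.1474]), np.float64(0.0431)))
(np.int64(111), (array([ 0.5856, -0.1474]), np.float64(0.0431)))
```

```bash
python3 - <<'E'
from plant import *
from rim import *
f=grab_frame("top")
print(ray(f,[[320.6,176.2],[319.9,176.2]],.06), proj(f,[[.588,-.148,.06]]))
c=f["color"].copy()[145:210,290:350]; c=cv2.resize(c,None,fx=9,fy=9,interpolation=cv2.INTER_NEAREST)
for q,col in(((.588,-.148),(0,255,0)),((.5856,-.1474),(255,0,255))):
    t=np.linspace(0,2*np.pi,60);P=np.c_[q[0]+.045*np.cos(t),q[1]+.045*np.sin(t),np.full(60,.06)]
    uv=((proj(f,P)-[290,145]+.5)*9).astype(int); cv2.polylines(c,[uv],True,col,1)
cv2.imwrite("pics/rim.png",c)
E
```

```text
[[ 0.58366137 -0.14613547  0.06      ]
 [ 0.58371128 -0.14379559  0.06      ]] [[321.11198466 174.90507065]]
```

View pics/rim.png

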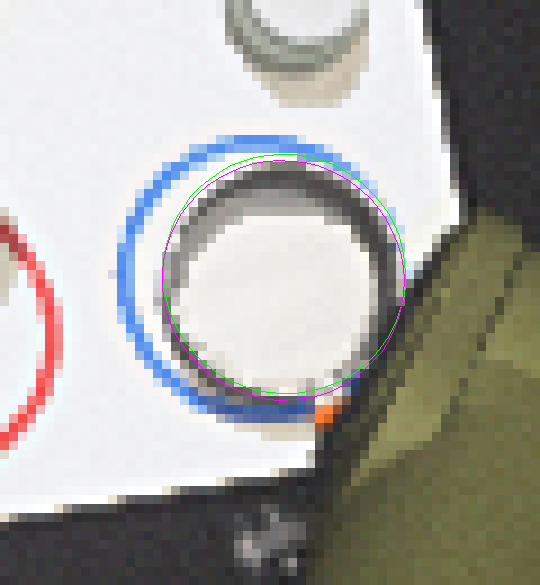

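The magenta circle fits the rim, which puts the pan centre at about (0.586,-0.148). I'll slide it toward (0.575,-0.012).

Request:
step_arm --rows '[[0,[0.001,-0.003,0],[0,0,0]],[0,[0.002,-0.008,0],[0,0,0]],[0,[0.004,-0.015,0],[0,0,0]],[0,[0.006,-0.023,0],[0,0,0]],[0,[0.008,-0.031,0],[0,0,0]],[0,[0.01,-0.039,0],[0,0,0]],[0,[0.012,-0.047,0],[0,0,0]],[0,[0.014,-0.055,0],[0,0,0]],[0,[0.016,-0.063,0],[0,0,0]],[0,[0.018,-0.071,0],[0,0,0]],[0,[0.02,-0.079,0],[0,0,0]],[0,[0.022,-0.087,0],[0,0,0]],[0,[0.024,-0.095,0],[0,0,0]],[0,[0.026,-0.103,0],[0,0,0]],[0,[0.028,-0.111,0],[0,0,0]],[0,[0.03,-0.119,0],[0,0,0]],[0,[0.032,-0.126,0],[0,0,0]],[0,[0.033,-0.13,0],[0,0,0]],[0,[0.033,-0.132,0],[0,0,0]],[0,[0.033,-0.132,0],[0,0,0]]]'

```text
clock: 6.53
position: [0.4864, -0.0425, 0.0333]
orientation: [[0.946, 0.324, 0.0], [0.324, -0.946, 0.001], [0.001, -0.001, -1.0]]
contact_force: [0.3, -1.1, 3.2]
finger_gap: 0.0154
```

```bash
python3 - <<'E'
from plant import *
from rim import *
s=state();print(s['clock'],s['q'],s['position'],s['contact_force'],s['wrist_torque'],s['finger_gap'])
f=grab_frame("side");c=f["color"][140:270,230:390]
cv2.imwrite(f"pics/side3.png",cv2.resize(c,None,fx=4.5,fy=4.5,interpolation=cv2.INTER_CUBIC))
f=grab_frame("top");print(rim(f,(.575,-.012)))
c=f["color"][140:220,240:320]; c=cv2.resize(c,None,fx=7,fy=7,interpolation=cv2.INTER_NEAREST)
t=np.linspace(0,2*np.pi,60);P=np.c_[.5747+.045*np.cos(t),-.0119+.045*np.sin(t),np.full(60,.06)]
uv=((proj(f,P)-[240,140]+.5)*7).astype(int); cv2.polylines(c,[uv],True,(255,0,255),1)
cv2.imwrite("pics/top3.png",c)
E
```

```text
6.5333 [-32.31536659  11.71304924  37.25274812 118.93400322  -9.04145415
  52.02676831 -61.15433485] [ 0.48636604 -0.04247041  0.03330312] [ 0.28190946 -1.13275386  3.24260375] [-0.12727171 -0.42475439 -0.09539804] 0.015366549136893401
(np.int64(74), (array([ 0.5747, -0.0116]), np.float64(0.0428)))
```

View pics/side3.png

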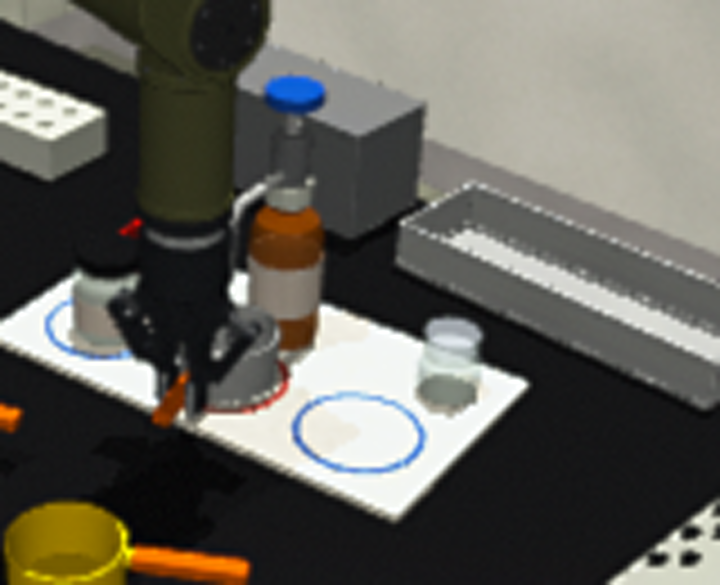

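View pics/top3.png

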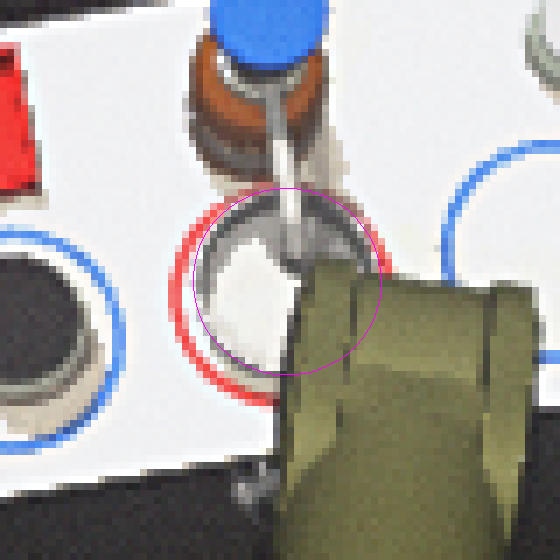

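The pan stands in the red ring, and the rim fit gives (0.5747,-0.0116). I'll release slowly, rise straight up, and look again.

Request:
step_arm --rows '[[0.2,[0,0,0],[0,0,0]],[0.25,[0,0,0],[0,0,0]],[0.35,[0,0,0],[0,0,0]],[0.45,[0,0,0],[0,0,0]],[0.6,[0,0,0],[0,0,0]],[0.6,[0,0,0],[0,0,0]],[0.6,[0,0,0],[0,0,0]],[0.6,[0,0,0],[0,0,0]]]'

```text
clock: 7.3
position: [0.4862, -0.0436, 0.0333]
orientation: [[0.946, 0.323, -0.0], [0.323, -0.946, 0.0], [-0.0, -0.0, -1.0]]
contact_force: [-0.0, 0.4, 0.0]
finger_gap: 0.0514
```

Request:
step_arm --rows '[[0.6,[0,0,-0.01],[0,0,0]],[0.6,[0,0,-0.025],[0,0,0]],[0.6,[0,0,-0.05],[0,0,0]],[0.6,[-0.02,0,-0.08],[0,0,0]],[0.6,[-0.04,0.0,-0.11],[0,0,0]],[0.6,[-0.05,0.02,-0.14],[0,0,0]],[0.6,[-0.05,0.05,-0.17],[0,0,0]],[0.6,[-0.05,0.08,-0.2],[0,0,0]],[0.6,[-0.05,0.11,-0.23],[0,0,0]],[0.6,[-0.05,0.14,-0.25],[0,0,0]],[0.6,[-0.05,0.16,-0.26],[0,0,0]],[0.6,[-0.05,0.16,-0.26],[0,0,0]],[0.6,[-0.05,0.16,-0.26],[0,0,0]]]'

```text
clock: 8.38
position: [0.4904, -0.2125, 0.2942]
orientation: [[0.947, 0.32, 0.001], [0.32, -0.947, -0.001], [0.001, 0.001, -1.0]]
contact_force: [-0.4, 0.6, 0.1]
finger_gap: 0.0509
```

```bash
cat > look.py <<'E'
from plant import *
from rim import *
import sys
n=sys.argv[1]
s=state();print(s['clock'],s['q'],s['position'],s['contact_force'],s['wrist_torque'],s['finger_gap'])
f=grab_frame("side");c=f["color"][140:270,230:390]
cv2.imwrite(f"pics/side{n}.png",cv2.resize(c,None,fx=4.5,fy=4.5,interpolation=cv2.INTER_CUBIC))
f=grab_frame("top");print(rim(f,(.575,-.012)))
H,S,V=masks(f)
for s,c,k in blobs((H>6)&(H<18)&(S>150)&(V>120)):
    if s[1]<225 and s[1]>150 and s[4]>60:
        v,u=np.nonzero(k);print("handle",minrect(ray(f,np.c_[u,v],.058)))
c=f["color"][120:230,210:350]; c=cv2.resize(c,None,fx=5.4,fy=5.4,interpolation=cv2.INTER_NEAREST)
t=np.linspace(0,2*np.pi,60)
for r,z in((.045,.06),):
    P=np.c_[.5747+r*np.cos(t),-.0119+r*np.sin(t),np.full(60,z)]
    uv=((proj(f,P)-[210,120]+.5)*5.4).astype(int); cv2.polylines(c,[uv],True,(255,0,255),1)
cv2.imwrite(f"pics/top{n}.png",c)
E
python3 look.py 4
```

```text
8.3833 [-27.25837277   2.46091098  49.87889675  95.47732601  -1.88361862
  82.88123548 -48.52023118] [ 0.49042773 -0.21253842  0.2942254 ] [-0.36453944  0.58440232  0.05480739] [ 0.02571842 -0.01562301  0.0187945 ] 0.05086964873571425
(np.int64(105), (array([ 0.5744, -0.0117]), np.float64(0.0429)))
handle ((487.8031921386719, -41.18617248535156), (83.36222839355469, 15.998302459716797), 18.904844284057617)
```

View pics/side4.png

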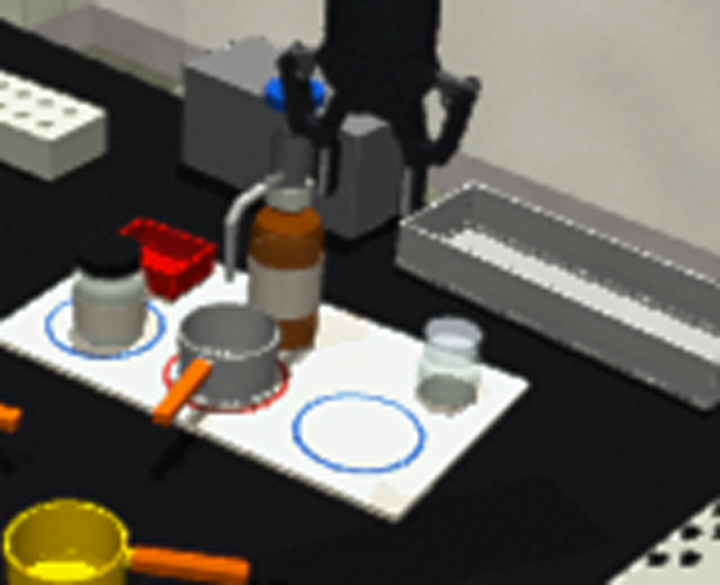

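View pics/top4.png

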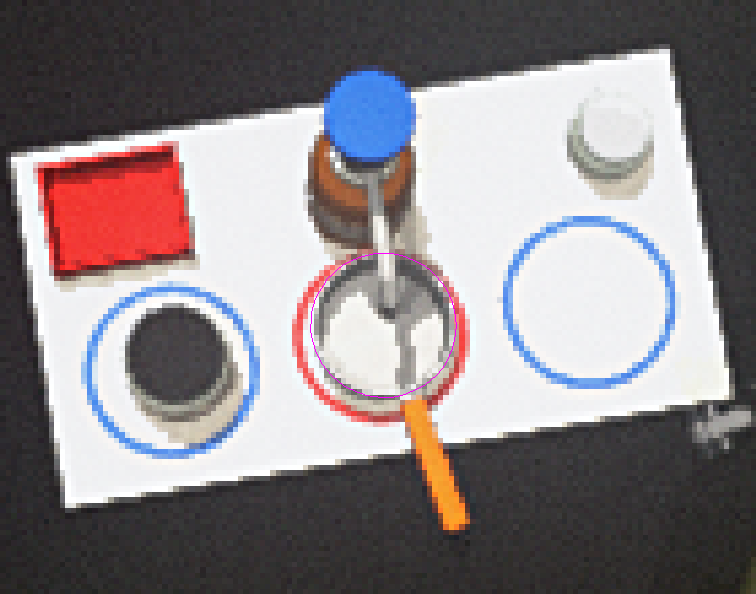

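The pan is free and centred: handle-based centre (0.575,-0.011), rim fit (0.574,-0.012), ring (0.5747,-0.0119). Next I shut the fingers and go above the plunger at about (0.6636,0.001).

Request:
step_arm --rows '[[0,[0.02,-0.013,-0.006],[0,0,0]],[0,[0.05,-0.031,-0.008],[0,0,0]],[0,[0.08,-0.05,-0.008],[0,0,0]],[0,[0.11,-0.069,-0.008],[0,0,0]],[0,[0.14,-0.088,-0.008],[0,0,0]],[0,[0.17,-0.107,-0.008],[0,0,0]],[0,[0.2,-0.126,-0.008],[0,0,0]],[0,[0.22,-0.139,-0.008],[0,0,0]],[0,[0.23,-0.145,-0.008],[0,0,0]],[0,[0.2325,-0.147,-0.008],[0,0,0]],[0,[0.2325,-0.147,-0.008],[0,0,0]],[0,[0.2325,-0.147,-0.008],[0,0,0]],[0,[0.2325,-0.147,-0.008],[0,0,0]]]'

```text
clock: 9.57
position: [0.6622, 0.0005, 0.302]
orientation: [[0.947, 0.32, 0.0], [0.32, -0.947, -0.0], [0.0, 0.0, -1.0]]
contact_force: [-0.4, -0.2, -0.4]
finger_gap: -0.0001
```

```bash
python3 look.py 5; python3 go.py .6636 .001 .265 -71.3
```

```text
9.5667 [-32.98230049  22.07032762  42.46959017  76.09932596 -14.71163556
  87.32413646 -63.32677662] [6.62193869e-01 5.17810823e-04 3.01972032e-01] [-0.38527596 -0.15995854 -0.38217277] [ 0.0298431   0.04612437 -0.07340279] -9.477578553094018e-05
(np.int64(0), (array([0., 0.]), np.float64(0.0)))
shift [0.001  0.0004 0.0371] turn [-0.01 -0.05 -0.02]
```

View pics/side5.png

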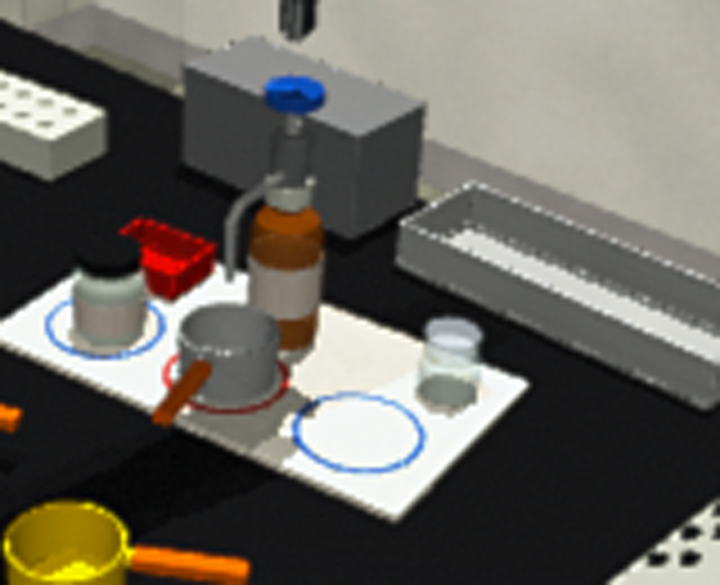

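View pics/top5.png

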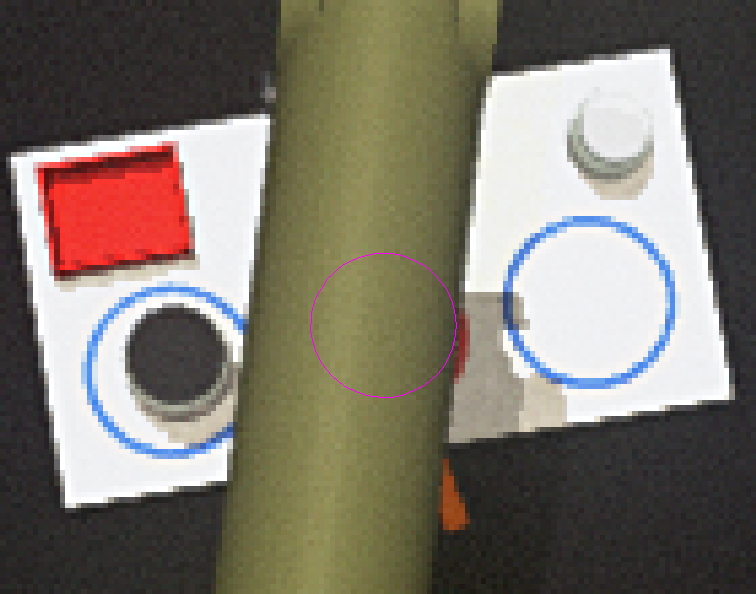

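The side view shows the shut fingertips directly above the blue head. Next I press in stages, watching the force.

Request:
step_arm --rows '[[0,[0.001,0.0005,0.01],[0,0,0]],[0,[0.001,0.0005,0.025],[0,0,0]],[0,[0.001,0.0005,0.035],[0,0,0]],[0,[0.001,0.0005,0.041],[0,0,0]],[0,[0.001,0.0005,0.045],[0,0,0]],[0,[0.001,0.0005,0.049],[0,0,0]],[0,[0.001,0.0005,0.053],[0,0,0]],[0,[0.001,0.0005,0.057],[0,0,0]],[0,[0.001,0.0005,0.06],[0,0,0]],[0,[0.001,0.0005,0.063],[0,0,0]],[0,[0.001,0.0005,0.065],[0,0,0]],[0,[0.001,0.0005,0.065],[0,0,0]],[0,[0.001,0.0005,0.065],[0,0,0]]]'

```text
clock: 10.75
position: [0.664, 0.0027, 0.2378]
orientation: [[0.946, 0.323, 0.0], [0.323, -0.946, 0.001], [0.0, -0.0, -1.0]]
contact_force: [-5.3, -0.1, 7.6]
finger_gap: 0.0006
```

Request:
step_arm --rows '[[0,[0,0,0.002],[0,0,0]],[0,[0,0,0.004],[0,0,0]],[0,[0,0,0.006],[0,0,0]],[0,[0,0,0.007],[0,0,0]],[0,[0,0,0.008],[0,0,0]],[0,[0,0,0.008],[0,0,0]],[0,[0,0,0.008],[0,0,0]]]'

```text
clock: 11.33
position: [0.6641, 0.0027, 0.2321]
orientation: [[0.946, 0.323, 0.001], [0.323, -0.946, 0.002], [0.002, -0.001, -1.0]]
contact_force: [-8.4, 0.4, 17.0]
finger_gap: 0.0001
```

Force is 17 N (spring 10 N) at z = 0.232, so the plunger is on its stop. I'll hold there and check by picture.

Request:
step_arm --rows '[[0,[0,0,0.001],[0,0,0]],[0,[0,0,0.001],[0,0,0]],[0,[0,0,0.001],[0,0,0]],[0,[0,0,0.001],[0,0,0]],[0,[0,0,0.001],[0,0,0]],[0,[0,0,0.001],[0,0,0]],[0,[0,0,0.001],[0,0,0]],[0,[0,0,0.001],[0,0,0]],[0,[0,0,0.001],[0,0,0]],[0,[0,0,0.001],[0,0,0]],[0,[0,0,0.001],[0,0,0]],[0,[0,0,0.001],[0,0,0]]]'

```text
clock: 12.33
position: [0.6642, 0.0027, 0.232]
orientation: [[0.946, 0.323, 0.002], [0.323, -0.946, 0.002], [0.003, -0.001, -1.0]]
contact_force: [-10.8, 0.4, 19.3]
finger_gap: -0.0001
```

```bash
python3 look.py 6
```

```text
12.3333 [-33.19203235  23.5800408   41.62644126  82.30623029 -15.78550149
  79.90239306 -62.38075231] [0.66416591 0.00267034 0.23204426] [-10.75281336   0.35225943  19.32567065] [ 0.18823598  2.25498897 -0.02485665] -0.0001340342039989443
(np.int64(14), (array([ 0.5754, -0.0119]), np.float64(0.0427)))
handle ((476.8021545410156, -45.14430618286133), (57.720191955566406, 13.648483276367188), 18.334321975708008)
```

View pics/side6.png

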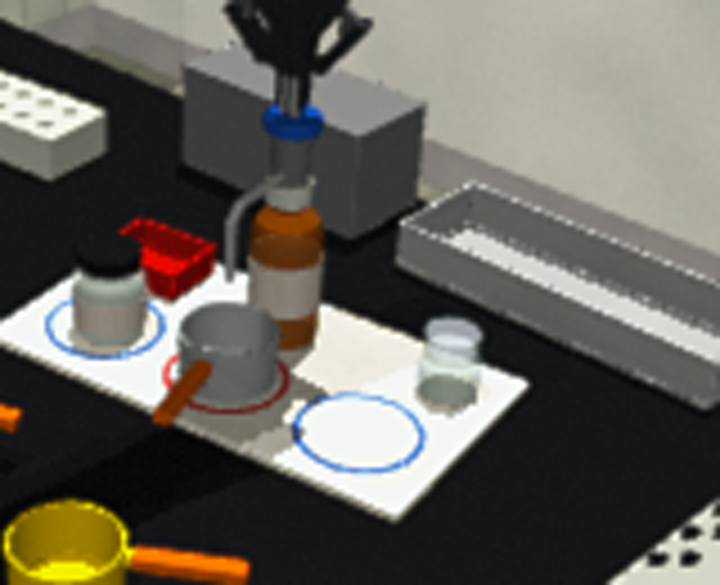

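The blue head is down on the barrel (crop px (293,122), before (295,95)), and the pan has not moved. Now I release straight up, then withdraw the way I came.

Request:
step_arm --rows '[[0,[0,0,-0.003],[0,0,0]],[0,[0,0,-0.007],[0,0,0]],[0,[0,0,-0.012],[0,0,0]],[0,[0,0,-0.017],[0,0,0]],[0,[0,0,-0.022],[0,0,0]],[0,[0,0,-0.028],[0,0,0]],[0,[0,0,-0.036],[0,0,0]],[0,[0,0,-0.05],[0,0,0]],[0,[0,0,-0.07],[0,0,0]],[0,[0,0,-0.08],[0,0,0]],[0,[0,0,-0.08],[0,0,0]]]'

```text
clock: 13.35
position: [0.6659, 0.0026, 0.3101]
orientation: [[0.946, 0.323, 0.005], [0.323, -0.946, -0.0], [0.005, 0.002, -1.0]]
contact_force: [0.3, -0.2, 0.5]
finger_gap: -0.0003
```

Request:
step_arm --rows '[[0,[-0.02,0.013,0],[0,0,0]],[0,[-0.05,0.031,0],[0,0,0]],[0,[-0.08,0.05,0],[0,0,0]],[0,[-0.11,0.069,0],[0,0,0]],[0,[-0.14,0.088,0],[0,0,0]],[0,[-0.17,0.107,0],[0,0,0]],[0,[-0.2,0.126,0],[0,0,0]],[0,[-0.22,0.139,0],[0,0,0]],[0,[-0.23,0.147,0],[0,0,0]],[0,[-0.23,0.147,0],[0,0,0]],[0,[-0.23,0.147,0],[0,0,0]],[0,[-0.23,0.147,0],[0,0,0]],[0,[-0.23,0.147,0],[0,0,0]]]'

```text
clock: 14.43
position: [0.4954, -0.2083, 0.3068]
orientation: [[0.945, 0.326, -0.001], [0.326, -0.945, -0.0], [-0.001, 0.0, -1.0]]
contact_force: [0.2, 0.5, 0.0]
finger_gap: -0.0004
```

```bash
python3 look.py 7; python3 - <<'E'
from plant import *
from h import *
f=grab_frame("top");H,S,V=masks(f)
for s,c,k in blobs((H>100)&(H<125)&(S>100)):
    if 200<s[4]<300:print("plunger",c,ray(f,[c],.257))
cv2.imwrite("pics/top8.png",f["color"])
f=grab_frame("side");H,S,V=masks(f)
for s,c,k in blobs((H>100)&(H<125)&(S>100)):
    if s[1]<165: print("pl side",s,c)
E
```

```text
14.4333 [-27.60541784   2.86198459  49.88380001  93.79104378  -2.16959829
  84.39669607 -48.49525309] [ 0.49543708 -0.20829852  0.3068393 ] [0.22686662 0.53969447 0.00476533] [-0.00400412  0.0212264  -0.0097031 ] -0.0003847764133766694
(np.int64(106), (array([ 0.5744, -0.0117]), np.float64(0.0429)))
handle ((487.7418212890625, -41.006980895996094), (83.36222839355469, 16.37712287902832), 18.904844284057617)
plunger [277.8, 140.8] [[0.66344802 0.00154741 0.257     ]]
pl side [289, 157, 12, 9, 80] [293.9, 160.8]
```

View pics/side7.png

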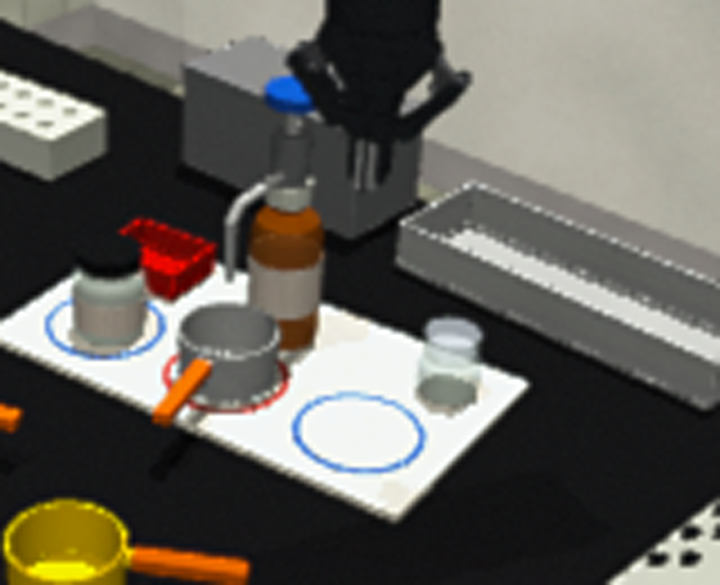

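View pics/top7.png

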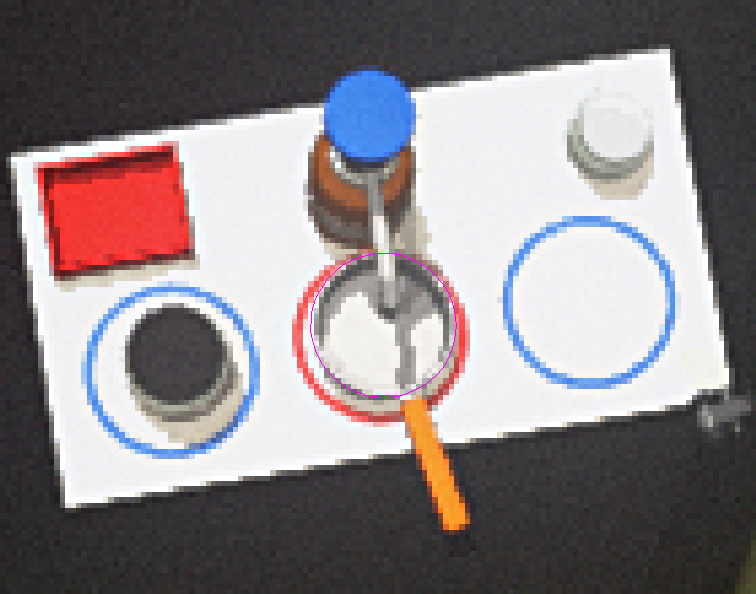

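The plunger is back up at its first pixel position, (277.8,140.8) in the top view. The pan is centred in the ring, and the jar, red box and weigh bottle have not moved. Handing in.

```bash
python3 -c "
from plant import *
print(hand_in())"
```

```text
the job is handed in; nothing more can be done
None
```

I slid the steel pan by its handle into the red ring and let go of it. I then pressed the plunger to its stop, held it there for about 1 s and let it spring back. The job was handed in at about 14.5 s of the 51 s allowed, with the arm clear of everything.

- **Pan:** its centre measured (0.574, -0.012) from the rim and (0.575, -0.011) from the handle, against the ring centre at (0.5747, -0.0119). That is agreement within about 1 mm, but the camera calibration is only good to about 2 mm. The rim fit's radius came out about 2 mm small, so I relied on the handle measurement as well.
- **Pan during the slide:** I did not measure its height, but the tool was pressing down about 3 N before and after the slide, so I take it that the pan was never lifted.
- **Plunger:** the fingertips reached z = 0.232 with 19 N, against a spring force of about 10 N, so it was on its stop. Afterwards the head was back at its starting pixel position in both camera views.
- **Sideways force:** while pressing, the wrist also read about 11 N sideways. The pictures afterwards showed no effect from it.
- **Other things:** the jar, red box and weigh bottle had not moved in the last pictures. I did not check the beaker or the yellow pans again at the end; the arm never went down near them.

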